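# Pack the mixer's elbow bracket and clamp block into their sloping tray

## Robot

A 7-joint arm with a two-finger parallel gripper is mounted at the origin on a cart in front of the work surface, level with it; the furniture and walls round the work are solid. World frame = base frame: x ahead of the robot, y to its left, z up, the work surface at z = 0. Lengths are in m, angles in degrees, forces in N, time in s.
With the tool pointing down it reaches from about 0.4 to 0.9 m from the base axis. Payload 5.5 kg.
Tool frame: the origin (TCP) lies midway between the tips of the shut fingers; the grasp point (between the pads) lies 19 mm behind it (r.pinch_z is the distance from the TCP to the grasp point, in m); z points along the fingers, y is the line along which they close (so a half turn about z gives the same grasp; the last joint's range is limited). The gripper opens to 85 mm and grips with 20 to 120 N. Pads are 22 mm wide; open, the fingers measure 114 mm over their backs; the gripper's body (76 mm by 85 mm) begins 54 mm behind the grasp point. The pads swing forward as they close: fully open they stand 13 mm farther back than shut.
Start: joints at [-59.977, 28.699, -24.465, 88.831, 12.651, 65.22, -12.049], TCP at [0.168, 0.628, 0.231] pointing down, gripper open.
Joint ranges: [-164.97, 164.97], [-17.58, 116.51], [-87.97, 89.64], [11.32, 138.91], [-80.73, 260.73], [10.89, 115.49], [-147.41, 147.41]. Speed limits (degrees/s): [147.25, 147.25, 180, 180, 180, 180, 180].

## Interface

Orientations are given as a 3x3 rotation matrix whose columns are the frame's x, y, z axes.
In Python, from station import r gives the robot as it stands. The module is installed in compiled form; this text tells all that it offers.
- The arm moves only by the tool servo_tool, never from a script. Its argument "increments" is a list of rows, each an object with "delta_pos": the shift along the world's x, y, z in m, a list of three; "delta_rot": the turn, a rotation vector about the world's x, y, z in rad, a list of three; "jaw": the gripper command: -1 is fully open, 1 is shut, values between are in proportion. A call has 1 to 10 rows; each row shifts and turns the commanded pose from where the row before left it; what a row does not reach is not made up. A row lasts 1/12 s, in which the tool goes at most 41.7 mm and 7.16 degrees, less where a joint would pass 70% of its speed; a pose out of reach is approached as far as the arm can. A call with a gripper value outside its range is refused whole. The fingers move at their own pace and stop on an object; the grip force is fixed at half the most. Time passes only in rows, so rows that do not move let the fingers close. It gives the time, the measured TCP pose, the force, the opening and the grip force at its end, in the units of the state.
- r.sense(): the state, without advancing time (a new reading comes with each control period).
- r.snapshot(name): name is "scene" or "side" or "wrist"; returns a dict with "color" (400x640x3 uint8, red, green, blue), "mtx" (3x3 intrinsics, pixels), "R" (3x3) and "t" (3): a world point X has camera coordinates R X + t; the wrist camera has in their place "mount" (4x4, takes a point from camera to tool coordinates, whose origin is the TCP and whose axes are the flange's). Camera axes: x right, y down, z forward; pixel columns grow to the right and rows downward; lengths in m; the calibration is good to about 2 mm. A picture is of the moment at which its call begins: read the wrist's pose just before it. There is no depth.
- r.sign_off(): hands the job in; it is judged then, once.
The state is a dict: "time": time; "qpos": joint angles; "joint_velocities": joint speeds; "tau": joint torques, N m; "tool_pos": TCP position; "tcp_rot": TCP orientation; "force": force on the tool from outside, world axes, zero at the start; "ft_torque": the same for the moment, N m; "width": opening from 0.0 (shut) to 1.0 (fully open); "grip_force": force on a finger pad.
Only numpy, scipy, OpenCV 4.12 (cv2) and the standard library are available. Lean on these libraries where they do the work, as an engineer would, in place of code of your own. Each camera call takes 0.05 s, during which the arm holds its last target. There are 200 camera calls.

## Task

Pack the aluminium elbow bracket and the grey stepped block into the white sloping tray so that both sit flat on the tray floor. They only fit one way: put the bracket in first, foot down, and slide its toe fully under the fixed cover at the tray's low end, then set the block, narrow part up, into the space left behind the bracket's upright. Leave the forceps, marker, beaker, bottle and near petri dish around them standing or lying where they are.

Things in the scene. Friction and masses are not known exactly. Their poses are not given: they have to be found in the camera images.
- tray: White open-topped tray, fixed on a grey stand, sloping 30 degrees. Origin: centre of the inner floor, 50 mm above the worktop. x runs along the floor from the low end (nearest the robot) to the high end, y across, z square to the floor, so z leans 30 degrees from vertical toward the low end. Inside 154 (x) x 66 (y) x 34 mm deep, walls 5 mm. A fixed steel cover roofs its low end.
- cover_edge (a point): Middle of the upper inner edge of the tray's fixed cover, at x = -32, z = 28 mm in the tray frame. The cover is a 6 mm plate over the full width from the low end wall (x = -77 mm) to here, its underside 22 mm above the floor; from here to the high end wall (x = 77 mm) the tray is open from above.
- bracket: Loose pale aluminium elbow (L) bracket, about 0.25 kg, standing on its foot. Origin: centre of the foot's underside. Foot 78 (x) x 56 (y) x 14 mm high; toe points to -x. Upright at x = 21 to 39 mm, 40 mm wide (y), top 80 mm above the underside; z up. Packed: its axes parallel to the tray's, toe at the low end wall, origin near x = -37 mm in the tray frame, leaving x = 2 to 77 mm for the block.
- block: Loose grey stepped block, about 0.25 kg, standing on its base, z up. Origin: centre of the underside. Base 62 (x) x 56 (y) x 34 mm high, with a narrower grip on top, 40 (x) x 24 (y) mm, from 34 to 70 mm above the underside. Packed, its origin is near x = 40 mm in the tray frame.
- forceps: Bystander: loose metal forceps 129 mm long, lying flat; origin under its middle.
- marker: Bystander: marker pen 140 mm long, 14 mm thick, lying flat; origin under its middle.
- beaker: Bystander: clear beaker, 71 mm across, 88 mm high, upright; origin at the centre of its underside.
- bottle: Bystander: brown bottle with black cap, 44 mm across, 95 mm high, upright; origin at the centre of its underside.
- petri: Bystander: flat round petri dish, the one nearest the robot (another lies far back), 54 mm across, 16 mm high; origin at the centre of its underside.
Mind the look-alikes: they are no part of the job. Leave any purple look-alike of the block alone.

How it is judged:
By the outcome, as a careful person would: the job done as asked, in the order asked, and still so for the second after the job is handed in, with the robot touching nothing.
It also fails if it takes over 61 s, if anything falls off the work surface, if the arm or the gripper's body presses on something with over 40 N, if the wrist force passes 120 N, or if a joint passes its speed limit or range.

## Working session

There is one attempt and no reset: what is moved stays moved. The work goes in short steps, Python scripts to look and compute and a tool call to move; the robot and the scene stay as the last step left them, time stands still between calls to the robot, and variables do not carry over. Pictures are saved under pics/ and viewed, at most 10 in all, crops included, and the job is handed in when it is done.

Besides the shell and the picture viewer there is one more tool, called after "Request:" as a command line: name --argument value ..., lists and objects as JSON in quotes. servo_tool: Moves the arm, as the interface text tells. Its arguments: {"type":"object","properties":{"increments":{"type":"array","items":{"type":"object","properties":{"delta_pos":{"type":"array","items":{"type":"number"}},"delta_rot":{"type":"array","items":{"type":"number"}},"jaw":{"type":"number"}}}}},"required":["increments"]}

```bash
mkdir -p pics; cat > h.py <<'E'
import numpy as np, cv2
from station import r
def snap(n,f):
    s=r.sense(); d=r.snapshot(n); cv2.imwrite(f'pics/{f}.png',d['color'][:,:,::-1])
    if 'mount' in d:
        M=np.array(d['mount']); Rt=np.array(s['tcp_rot']).reshape(3,3)
        Rc=Rt@M[:3,:3]; c=Rt@M[:3,3]+np.array(s['tool_pos'])
    else:
        Rc=np.array(d['R']).T; c=-Rc@np.array(d['t'])
    np.savez(f'pics/{f}.npz',K=d['mtx'],Rc=Rc,c=c,img=d['color'])
    return d
def ray(f,p):
    z=np.load(f'pics/{f}.npz'); v=z['Rc']@np.linalg.inv(z['K'])@np.array([p[0],p[1],1.]); return z['c'],v/np.linalg.norm(v)
def onz(f,p,h):
    c,v=ray(f,p); return c+v*(h-c[2])/v[2]
def tri(f,p,g,q):
    a,u=ray(f,p); b,v=ray(g,q)
    st=np.linalg.lstsq(np.c_[u,-v],b-a,rcond=None)[0]
    A,B=a+u*st[0],b+v*st[1]; return (A+B)/2,np.linalg.norm(A-B)
def proj(f,X):
    z=np.load(f'pics/{f}.npz'); p=z['K']@(z['Rc'].T@(np.array(X)-z['c'])); return p[:2]/p[2]
E
python3 - <<'E'
from h import *
np.set_printoptions(precision=3,suppress=True)
s=r.sense(); print(s)
print(r.pinch_z)
for n in('scene','side'):
    snap(n,n+'0'); z=np.load(f'pics/{n}0.npz'); print(z['c'],z['Rc'],z['K'])
d=snap('wrist','w0');z=np.load('pics/w0.npz'); print(z['c'],z['Rc'],d['mount'])
E
```

```text
{'time': 0.0, 'qpos': array([-59.979,  28.754, -24.45 ,  88.892,  12.649,  65.221, -12.051]), 'joint_velocities': array([ 0.027,  0.078, -0.06 ,  0.108,  0.071, -0.146,  0.043]), 'tau': array([  0.001, -56.95 ,  -5.816, -28.096,   0.011,   0.012,  -0.   ]), 'tool_pos': array([0.167, 0.627, 0.23 ]), 'tcp_rot': array([[-0.966,  0.258, -0.001],
       [ 0.258,  0.966, -0.002],
       [ 0.   , -0.002, -1.   ]]), 'force': array([ 0.308,  0.811, -0.046]), 'ft_torque': array([-0.069, -0.002,  0.005]), 'grip_force': 0.0, 'width': 1.0001203401153729}
0.0187
[-0.006 -0.743  0.689] [[ 0.609 -0.523  0.596]
 [-0.793 -0.412  0.449]
 [ 0.01  -0.746 -0.666]] [[509.596   0.    321.633]
 [  0.    509.596 195.44 ]
 [  0.      0.      1.   ]]
[ 0.206 -1.266  0.508] [[ 0.939 -0.138  0.314]
 [-0.343 -0.38   0.859]
 [ 0.001 -0.915 -0.404]] [[508.352   0.    305.182]
 [  0.    508.352 201.01 ]
 [  0.      0.      1.   ]]
[0.101 0.645 0.374] [[ 0.257  0.931  0.26 ]
 [ 0.966 -0.247 -0.073]
 [-0.003  0.27  -0.963]] [[ 0.    -0.963 -0.27   0.068]
 [ 1.     0.001 -0.002 -0.   ]
 [ 0.002 -0.27   0.963 -0.144]
 [ 0.     0.     0.     1.   ]]
```

View pics/scene0.png

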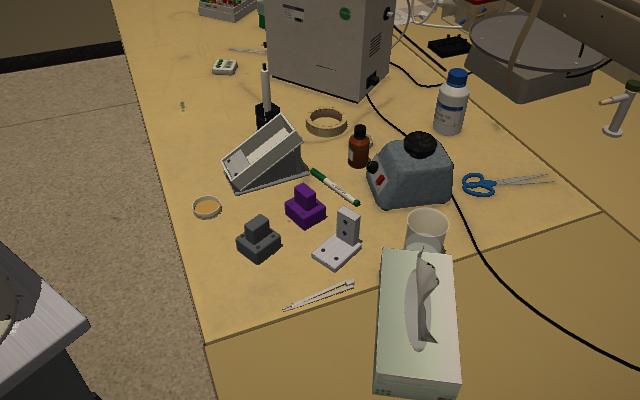

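View pics/side0.png

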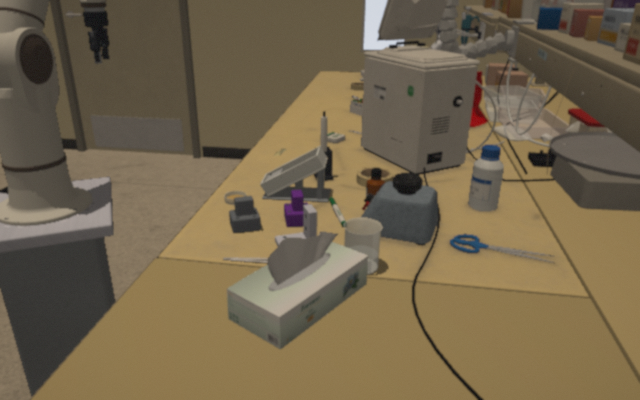

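Scene view: candidates for the block are grey stepped (258,240), which fits, and purple look-alike (305,205), to leave. The bracket is the aluminium L at (340,240); no rival (white boxes at (225,67) are not L-shaped). Tray is at (262,160), with its cover at the low left end (235,170). The forceps (318,295), marker (335,187), petri (207,207), bottle (358,147) and beaker (427,230) are around them. The side view shows the same, with the tissue box partly hiding the bracket.

```bash
python3 - <<'E'
from h import *
np.set_printoptions(precision=3,suppress=True)
f='scene0'
for n,p,h in [('blk base front corner',(259,262),0),('blk base L',(237,248),0),('blk base R',(281,247),0),('blk grip top',(257,221),.07),('brk toe corner front',(336,270),0),('brk toeL',(312,255),0),('brk top',(348,212),.08),('brk R',(361,247),0),('petri',(207,207),.0),('purple top',(304,190),.07),('tray stand fl',(235,193),0),('stand fr',(308,178),0),('beaker',(425,245),0),('bottle',(358,162),0),('forc a',(283,309),0),('forc b',(354,283),0),('mark a',(312,170),0),('mark b',(358,204),0)]:
    print(n,onz(f,p,h))
im=cv2.imread('pics/scene0.png')[110:310,190:440]; im=cv2.resize(im,None,fx=3,fy=3,interpolation=cv2.INTER_CUBIC)[:600,:800]
cv2.imwrite('pics/crop0.png',im)
E
```

```text
blk base front corner [ 0.401 -0.299  0.   ]
blk base L [ 0.401 -0.245  0.   ]
blk base R [ 0.452 -0.306  0.   ]
blk grip top [ 0.426 -0.278  0.07 ]
brk toe corner front [ 0.47  -0.417  0.   ]
brk toeL [ 0.472 -0.362  0.   ]
brk top [ 0.532 -0.394  0.08 ]
brk R [ 0.542 -0.421  0.   ]
petri [ 0.443 -0.121  0.   ]
purple top [ 0.539 -0.291  0.07 ]
tray stand fl [ 0.507 -0.135  0.   ]
stand fr [ 0.636 -0.222  0.   ]
beaker [ 0.619 -0.511  0.   ]
bottle [ 0.746 -0.274  0.   ]
forc a [ 0.352 -0.398  0.   ]
forc b [ 0.466 -0.458  0.   ]
mark a [ 0.662 -0.212  0.   ]
mark b [ 0.634 -0.351  0.   ]
```

View pics/crop0.png

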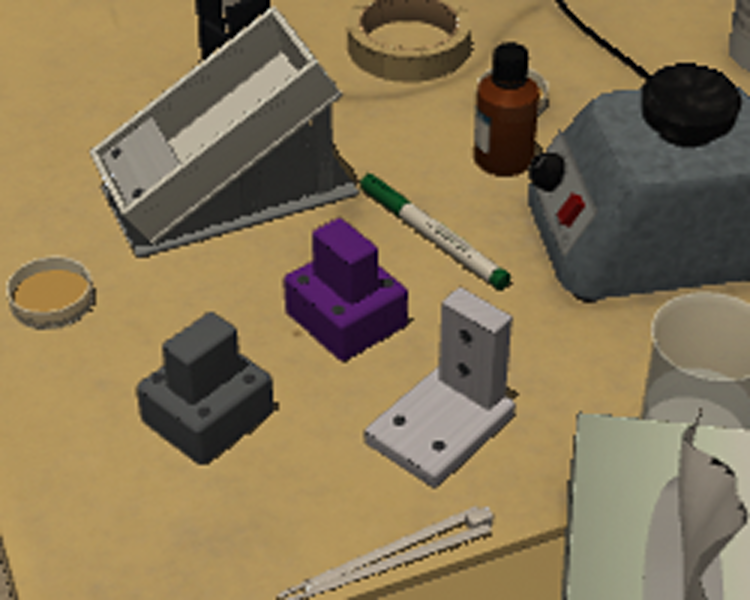

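Crop: the bracket at (440,400) has its toe down-left. The grey block at (205,390) is the right one; the purple one is at (345,290). Moving over with the wrist camera.

Request:
servo_tool --increments '[{"delta_pos": [0.028,-0.02,0.008],"jaw": -1},{"delta_pos": [0.028,-0.02,0.008],"jaw": -1},{"delta_pos": [0.028,-0.02,0.008],"jaw": -1},{"delta_pos": [0.028,-0.02,0.008],"jaw": -1},{"delta_pos": [0.028,-0.02,0.008],"jaw": -1},{"delta_pos": [0.028,-0.025,0.008],"jaw": -1},{"delta_pos": [0.028,-0.025,0.008],"jaw": -1},{"delta_pos": [0.028,-0.025,0.008],"jaw": -1},{"delta_pos": [0.028,-0.03,0.008],"jaw": -1},{"delta_pos": [0.02,-0.035,0.008],"jaw": -1}]'

```text
$.increments[0]: bad value
```

Request:
servo_tool --increments '[{"delta_pos": [0,-0.04,0],"jaw": -1},{"delta_pos": [0,-0.04,0],"jaw": -1},{"delta_pos": [0,-0.04,0],"jaw": -1},{"delta_pos": [0,-0.04,0],"jaw": -1},{"delta_pos": [0,-0.04,0],"jaw": -1},{"delta_pos": [0,-0.04,0],"jaw": -1},{"delta_pos": [0,-0.04,0],"jaw": -1},{"delta_pos": [0,-0.04,0],"jaw": -1},{"delta_pos": [0,-0.04,0],"jaw": -1},{"delta_pos": [0,-0.04,0],"jaw": -1}]'

```text
$.increments[0]: bad value
```

Request:
servo_tool --increments '[{"delta_pos": [0.028,-0.02,0.008],"delta_rot": [0,0,0],"jaw": -1},{"delta_pos": [0.028,-0.02,0.008],"delta_rot": [0,0,0],"jaw": -1},{"delta_pos": [0.028,-0.02,0.008],"delta_rot": [0,0,0],"jaw": -1},{"delta_pos": [0.028,-0.02,0.008],"delta_rot": [0,0,0],"jaw": -1},{"delta_pos": [0.028,-0.02,0.008],"delta_rot": [0,0,0],"jaw": -1},{"delta_pos": [0.028,-0.025,0.008],"delta_rot": [0,0,0],"jaw": -1},{"delta_pos": [0.028,-0.025,0.008],"delta_rot": [0,0,0],"jaw": -1},{"delta_pos": [0.028,-0.025,0.008],"delta_rot": [0,0,0],"jaw": -1},{"delta_pos": [0.028,-0.03,0.008],"delta_rot": [0,0,0],"jaw": -1},{"delta_pos": [0.02,-0.035,0.008],"delta_rot": [0,0,0],"jaw": -1}]'

```text
time: 0.98
tool_pos: [0.4414, 0.3869, 0.3112]
tcp_rot: [[-0.966, 0.258, 0.0], [0.258, 0.966, 0.0], [-0.0, 0.0, -1.0]]
force: [1.6, -0.2, 0.6]
width: 1.001
grip_force: 0.0
```

Request:
servo_tool --increments '[{"delta_pos": [0,-0.04,0],"delta_rot": [0,0,0],"jaw": -1},{"delta_pos": [0,-0.04,0],"delta_rot": [0,0,0],"jaw": -1},{"delta_pos": [0,-0.04,0],"delta_rot": [0,0,0],"jaw": -1},{"delta_pos": [0,-0.04,0],"delta_rot": [0,0,0],"jaw": -1},{"delta_pos": [0,-0.04,0],"delta_rot": [0,0,0],"jaw": -1},{"delta_pos": [0,-0.04,0],"delta_rot": [0,0,0],"jaw": -1},{"delta_pos": [0,-0.04,0],"delta_rot": [0,0,0],"jaw": -1},{"delta_pos": [0,-0.04,0],"delta_rot": [0,0,0],"jaw": -1},{"delta_pos": [0,-0.04,0],"delta_rot": [0,0,0],"jaw": -1},{"delta_pos": [0,-0.04,0],"delta_rot": [0,0,0],"jaw": -1}]'

```text
time: 1.82
tool_pos: [0.4388, -0.0137, 0.3114]
tcp_rot: [[-0.966, 0.258, 0.0], [0.258, 0.966, 0.0], [-0.0, 0.0, -1.0]]
force: [0.4, 0.5, 0.4]
width: 0.998
grip_force: 0.0
```

Request:
servo_tool --increments '[{"delta_pos": [0.015,-0.038,0.01],"delta_rot": [0,0,0],"jaw": -1},{"delta_pos": [0.015,-0.038,0.01],"delta_rot": [0,0,0],"jaw": -1},{"delta_pos": [0.015,-0.038,0.01],"delta_rot": [0,0,0],"jaw": -1},{"delta_pos": [0.01,-0.03,0.01],"delta_rot": [0,0,0],"jaw": -1},{"delta_pos": [0,0,0],"delta_rot": [0,0,0],"jaw": -1},{"delta_pos": [0,0,0],"delta_rot": [0,0,0],"jaw": -1}]'

```text
time: 2.32
tool_pos: [0.4941, -0.1569, 0.351]
tcp_rot: [[-0.965, 0.262, -0.0], [0.262, 0.965, -0.0], [-0.0, -0.0, -1.0]]
force: [-0.5, 0.8, -0.6]
width: 1.002
grip_force: 0.0
```

```bash
python3 -c "
from h import *
snap('wrist','w1'); print(np.load('pics/w1.npz')['K'])"
```

```text
[[337.62933085   0.         319.1472477 ]
 [  0.         337.62933085 201.97933816]
 [  0.           0.           1.        ]]
```

Request:
servo_tool --increments '[{"delta_pos": [-0.01,-0.035,0],"delta_rot": [0,0,0],"jaw": -1},{"delta_pos": [-0.01,-0.035,0],"delta_rot": [0,0,0],"jaw": -1},{"delta_pos": [-0.01,-0.035,0],"delta_rot": [0,0,0],"jaw": -1},{"delta_pos": [0,-0.035,0],"delta_rot": [0,0,0],"jaw": -1},{"delta_pos": [0,0,0],"delta_rot": [0,0,0],"jaw": -1},{"delta_pos": [0,0,0],"delta_rot": [0,0,0],"jaw": -1}]'

```text
time: 2.87
tool_pos: [0.4633, -0.2951, 0.3503]
tcp_rot: [[-0.966, 0.26, -0.001], [0.26, 0.966, 0.001], [0.001, 0.0, -1.0]]
force: [0.6, 0.9, 0.1]
width: 0.998
grip_force: 0.0
```

```bash
python3 -c "
from h import *
snap('wrist','w2'); print(r.sense()['tool_pos'])"
```

```text
[ 0.46404483 -0.29323763  0.35028341]
```

View pics/w1.png

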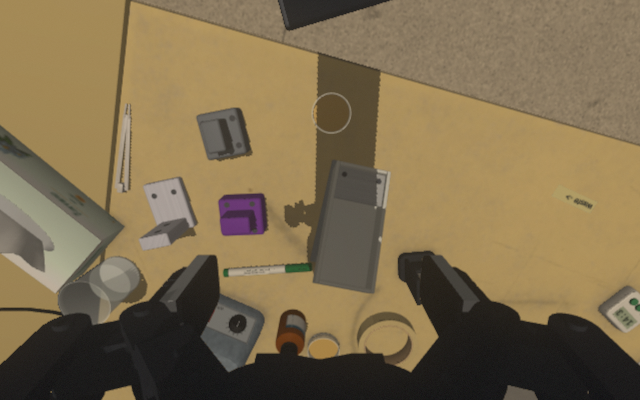

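View pics/w2.png

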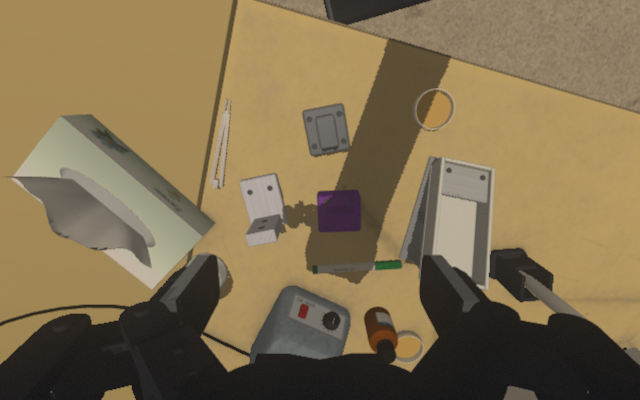

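w1 shows the tray (350,225), petri (332,112), grey block (222,133), purple (242,214) and bracket (168,212). w2 shows the bracket (262,210), block (327,130) and tray cover (465,180). One composite of crops will give the corners.

```bash
python3 - <<'E'
from h import *
C=np.zeros((600,800,3),np.uint8)
def put(f,x0,y0,w,h,s,X,Y):
    c=cv2.resize(cv2.imread(f'pics/{f}.png')[y0:y0+h,x0:x0+w],None,fx=s,fy=s,interpolation=cv2.INTER_CUBIC)
    c=np.clip(c*1.3,0,255).astype(np.uint8)
    C[Y:Y+c.shape[0],X:X+c.shape[1]]=c
put('w1',300,152,105,145,2.5,0,0)
put('w2',395,152,105,145,2.5,265,0)
put('w2',235,170,60,80,4,540,0)
put('w2',298,98,60,66,4,540,325)
put('w1',138,172,64,80,3,0,365)
put('w1',192,102,60,64,3,195,365)
put('scene0',215,110,50,90,2.5,380,365)
cv2.imwrite('pics/comp.png',C)
E
```

```text
Traceback (most recent call last):
ValueError: could not broadcast input array from shape (240,192,3) into shape (235,192,3)
```

```bash
cat > comp.py <<'E'
from h import *
C=np.zeros((600,800,3),np.uint8)
def put(f,x0,y0,w,h,s,X,Y):
    c=cv2.resize(cv2.imread(f'pics/{f}.png')[y0:y0+h,x0:x0+w],None,fx=s,fy=s,interpolation=cv2.INTER_CUBIC)
    c=np.clip(c*1.3,0,255).astype(np.uint8)
    C[Y:Y+c.shape[0],X:X+c.shape[1]]=c
E
python3 - <<'E'
from comp import *
put('w1',300,152,105,145,2.5,0,0)
put('w2',395,152,105,145,2.5,265,0)
put('w2',235,170,60,80,4,540,0)
put('w2',298,98,60,66,4,540,325)
put('w1',138,175,64,78,3,0,365)
put('w1',192,102,60,64,3,195,365)
put('scene0',215,110,50,90,2.5,380,365)
cv2.imwrite('pics/comp.png',C)
E
```

```text
(no output)
```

View pics/comp.png

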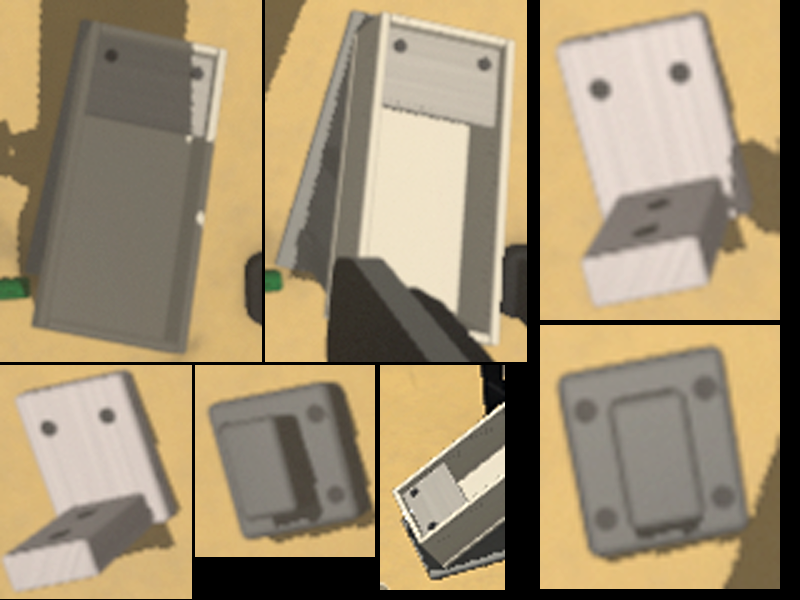

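```bash
python3 - <<'E'
from h import *
np.set_printoptions(precision=4,suppress=True)
t1=lambda x,y:(300+x/2.5-.3,152+y/2.5-.3); t2=lambda x,y:(395+(x-265)/2.5-.3,152+y/2.5-.3)
b2=lambda x,y:(235+(x-540)/4-.4,170+y/4-.4); k2=lambda x,y:(298+(x-540)/4-.4,98+(y-325)/4-.4)
b1=lambda x,y:(138+x/3-.3,175+(y-365)/3-.3); k1=lambda x,y:(192+(x-195)/3-.3,102+(y-365)/3-.3)
P={}
for n,a,b in [('low L',t1(82,20),t2(380,13)),('low R',t1(226,48),t2(513,40)),('high R',t1(185,352),t2(497,342)),('covL',t1(85,112),t2(384,103)),('covR',t1(207,137),t2(494,127)),('holeL',t1(111,55),t2(400,46)),('holeR',t1(197,73),t2(484,64)),
 ('bfL',b1(48,428),b2(600,89)),('bfR',b1(107,416),b2(680,72)),('btoeL',b1(18,396),b2(557,43)),('btoeR',b1(127,372),b2(705,13)),('btop1',b1(5,557),b2(583,257)),('btop2',b1(89,540),b2(702,233)),('btop3',b1(101,571),b2(708,285)),('btop4',b1(17,590),b2(594,305)),
 ('kh1',k1(316,413),k2(704,387)),('kh2',k1(336,495),k2(722,496)),('kgrip',k1(260,470),k2(658,461)),('kbNW',k1(209,407),k2(559,378)),('kbSW',k1(247,535),k2(597,557))]:
    X,e=tri('w1',a,'w2',b); P[n]=X; print(n,X,round(e,4))
print('high L at z of high R',onz('w1',t1(33,326),P['high R'][2]))
for n,a in [('hl',(608,400)),('a',(688,388)),('b',(704,522)),('c',(630,534))]: print('kgrip',onz('w2',k2(*a),.07))
for a in [(559,378),(718,348),(747,525),(597,557)]: print('kbase',onz('w2',k2(*a),.034))
for a in [(557,43),(705,13)]: print('toe',onz('w2',b2(*a),.014))
for a in [(583,257),(702,233),(708,285),(594,305)]: print('uptop',onz('w2',b2(*a),.08))
E
```

```text
low L [ 0.4971 -0.1409  0.0535] 0.0018
low R [ 0.5347 -0.0685  0.0378] 0.0008
high R [ 0.6603 -0.1326  0.1195] 0.0005
covL [ 0.5414 -0.1513  0.0681] 0.0005
covR [ 0.5765 -0.0907  0.0512] 0.0005
holeL [ 0.5207 -0.1303  0.0432] 0.0004
holeR [ 0.5429 -0.0872  0.0417] 0.0002
bfL [ 0.4847 -0.4068  0.0169] 0.0
bfR [ 0.4865 -0.377   0.0163] 0.0004
btoeL [ 0.4661 -0.4188  0.0093] 0.0011
btoeR [ 0.4693 -0.3633  0.0081] 0.0004
btop1 [ 0.5267 -0.4137  0.078 ] 0.0011
btop2 [ 0.5278 -0.3726  0.0819] 0.0014
btop3 [ 0.5459 -0.3768  0.0763] 0.0018
btop4 [ 0.5435 -0.4156  0.0772] 0.0001
kh1 [ 0.4103 -0.2553  0.0337] 0.0001
kh2 [ 0.4465 -0.2582  0.0342] 0.0005
kgrip [ 0.4272 -0.2762  0.0695] 0.0003
kbNW [ 0.3953 -0.3009  0.0314] 0.0003
kbSW [ 0.4543 -0.3041  0.033 ] 0.002
high L at z of high R [ 0.6269 -0.2021  0.1195]
kgrip [ 0.4054 -0.2863  0.07  ]
kgrip [ 0.4083 -0.2619  0.07  ]
kgrip [ 0.4488 -0.2671  0.07  ]
kgrip [ 0.4464 -0.2903  0.07  ]
kbase [ 0.3951 -0.3007  0.034 ]
kbase [ 0.3995 -0.2479  0.034 ]
kbase [ 0.4579 -0.2523  0.034 ]
kbase [ 0.4552 -0.3043  0.034 ]
toe [ 0.4648 -0.4173  0.014 ]
toe [ 0.4682 -0.3622  0.014 ]
uptop [ 0.5256 -0.4129  0.08  ]
uptop [ 0.5277 -0.3728  0.08  ]
uptop [ 0.5456 -0.3762  0.08  ]
uptop [ 0.5426 -0.4147  0.08  ]
```

Heights check out (block .034/.070, bracket .080, tray rim consistent with an origin at z≈.05). Bracket: upright centre (.535,-.394), yaw -3.5°. Block: (.427,-.277), yaw -4.5°. Tray: O=(.595,-.1425,.05), yaw -27°. Checking the tissue box clearance, then reaching.

```bash
python3 - <<'E'
from h import *
print(tri('w1',(123,228),'w2',(213,226)))
E
```

```text
(array([ 0.52346058, -0.48236729,  0.00133749]), np.float64(0.0023090952505345676))
```

Request:
servo_tool --increments '[{"delta_pos": [0.012,-0.017,-0.03],"delta_rot": [0,0,0.033],"jaw": -0.4},{"delta_pos": [0.012,-0.017,-0.03],"delta_rot": [0,0,0.033],"jaw": -0.4},{"delta_pos": [0.012,-0.017,-0.03],"delta_rot": [0,0,0.033],"jaw": -0.4},{"delta_pos": [0.012,-0.017,-0.03],"delta_rot": [0,0,0.033],"jaw": -0.4},{"delta_pos": [0.012,-0.017,-0.03],"delta_rot": [0,0,0.033],"jaw": -0.4},{"delta_pos": [0.012,-0.017,-0.03],"delta_rot": [0,0,0.033],"jaw": -0.4},{"delta_pos": [0,0,0],"delta_rot": [0,0,0],"jaw": -0.4}]'

```text
time: 3.5
tool_pos: [0.5345, -0.3935, 0.1613]
tcp_rot: [[-0.998, 0.059, -0.011], [0.059, 0.998, 0.007], [0.011, 0.007, -1.0]]
force: [-1.3, 0.8, -1.3]
width: 0.701
grip_force: 0.0
```

Request:
servo_tool --increments '[{"delta_pos": [0,0,-0.025],"delta_rot": [0,0,0],"jaw": -0.4},{"delta_pos": [0,0,-0.025],"delta_rot": [0,0,0],"jaw": -0.4},{"delta_pos": [0,0,-0.025],"delta_rot": [0,0,0],"jaw": -0.4},{"delta_pos": [0,0,-0.025],"delta_rot": [0,0,0],"jaw": -0.4},{"delta_pos": [0,0,-0.02],"delta_rot": [0,0,0],"jaw": -0.4},{"delta_pos": [0,0,0],"delta_rot": [0,0,0],"jaw": -0.4},{"delta_pos": [0,0,0],"delta_rot": [0,0,0],"jaw": 1},{"delta_pos": [0,0,0],"delta_rot": [0,0,0],"jaw": 1},{"delta_pos": [0,0,0],"delta_rot": [0,0,0],"jaw": 1},{"delta_pos": [0,0,0],"delta_rot": [0,0,0],"jaw": 1}]'

```text
time: 4.33
tool_pos: [0.5372, -0.397, 0.0528]
tcp_rot: [[-0.998, 0.062, 0.002], [0.062, 0.998, -0.001], [-0.002, -0.001, -1.0]]
force: [-0.2, 0.0, -1.2]
width: 0.456
grip_force: 62.3
```

Request:
servo_tool --increments '[{"delta_pos": [0,0,0],"delta_rot": [0,0,0],"jaw": 1},{"delta_pos": [0,0,0],"delta_rot": [0,0,0],"jaw": 1},{"delta_pos": [0,0,0.002],"delta_rot": [0,0,0],"jaw": 1}]'

```text
time: 4.58
tool_pos: [0.5363, -0.3969, 0.0535]
tcp_rot: [[-0.998, 0.063, 0.001], [0.063, 0.998, -0.0], [-0.001, -0.0, -1.0]]
force: [0.4, 0.7, -2.4]
width: 0.461
grip_force: 62.4
```

Grip is right but a little high; regripping 9 mm lower.

Request:
servo_tool --increments '[{"delta_pos": [0,0,0],"delta_rot": [0,0,0],"jaw": -0.4},{"delta_pos": [0,0,0],"delta_rot": [0,0,0],"jaw": -0.4},{"delta_pos": [0,0,-0.006],"delta_rot": [0,0,0],"jaw": -0.4},{"delta_pos": [0,0,-0.006],"delta_rot": [0,0,0],"jaw": -0.4},{"delta_pos": [0,0,0],"delta_rot": [0,0,0],"jaw": 1},{"delta_pos": [0,0,0],"delta_rot": [0,0,0],"jaw": 1},{"delta_pos": [0,0,0],"delta_rot": [0,0,0],"jaw": 1},{"delta_pos": [0,0,0],"delta_rot": [0,0,0],"jaw": 1},{"delta_pos": [0,0,0],"delta_rot": [0,0,0],"jaw": 1},{"delta_pos": [0,0,0],"delta_rot": [0,0,0],"jaw": 1}]'

```text
time: 5.42
tool_pos: [0.5359, -0.3967, 0.0408]
tcp_rot: [[-0.998, 0.063, -0.0], [0.063, 0.998, 0.0], [0.0, 0.0, -1.0]]
force: [-0.1, -0.0, -1.9]
width: 0.457
grip_force: 60.4
```

Request:
servo_tool --increments '[{"delta_pos": [0,0,0.02],"delta_rot": [0,0,0],"jaw": 1},{"delta_pos": [0,0,0.03],"delta_rot": [0,0,0],"jaw": 1},{"delta_pos": [0,0,0.03],"delta_rot": [0,0,0],"jaw": 1},{"delta_pos": [0,0,0.03],"delta_rot": [0,0,0],"jaw": 1},{"delta_pos": [0,0,0.03],"delta_rot": [0,0,0],"jaw": 1},{"delta_pos": [0,0,0.03],"delta_rot": [0,0,0],"jaw": 1},{"delta_pos": [0,0,0],"delta_rot": [0,0,0],"jaw": 1},{"delta_pos": [0,0,0],"delta_rot": [0,0,0],"jaw": 1}]'

```text
time: 6.08
tool_pos: [0.5373, -0.3978, 0.2138]
tcp_rot: [[-0.998, 0.063, 0.004], [0.063, 0.998, -0.003], [-0.004, -0.003, -1.0]]
force: [-0.3, -0.1, -2.8]
width: 0.458
grip_force: 61.1
```

```bash
python3 - <<'E'
from h import *
from scipy.spatial.transform import Rotation as R
np.set_printoptions(precision=4,suppress=True)
for n in('scene','wrist'): snap(n,n[0]+'g')
s=r.sense(); T=np.array(s['tcp_rot']); p=np.array(s['tool_pos'])
b=np.radians(-27); c,sn=np.cos(b),np.sin(b)
xt=np.array([c*.75**.5,sn*.75**.5,.5]); yt=np.array([-sn,c,0]); zt=np.cross(xt,yt)
print(xt,yt,zt)
# tool x = -bracket x, tool y = bracket y, tool z = -z
G=np.c_[-xt,yt,-zt]
print('rotvec',R.from_matrix(G@T.T).as_rotvec(), 'pos',p,'q',s['qpos'],s['width'],s['force'])
O=np.array([.595,-.1425,.05])
# TCP in bracket frame approx (30,0,42) mm
for x,z in [(.025,.06),(.025,.0),(-.037,0)]:
    print(x,z,O+xt*(x+.030)+zt*(z+.042))
E
```

```text
[ 0.7716 -0.3932  0.5   ] [0.454 0.891 0.   ] [-0.4455  0.227   0.866 ]
rotvec [-0.1404 -0.5096 -0.3993] pos [ 0.5354 -0.3962  0.21  ] q [ 26.2043  29.7508  11.3492  88.3978  -6.3251  62.5777 125.4265] 0.4613007550820688 [ 0.1182  0.8203 -2.7168]
0.025 0.06 [ 0.592  -0.141   0.1658]
0.025 0.0 [ 0.6187 -0.1546  0.1139]
-0.037 0 [ 0.5709 -0.1302  0.0829]
```

Lifted. Transfer to above the tray while tilting.

Request:
servo_tool --increments '[{"delta_pos": [0.0065,0.032,-0.0045],"delta_rot": [-0.0175,-0.0637,-0.05],"jaw": 1},{"delta_pos": [0.0065,0.032,-0.0045],"delta_rot": [-0.0175,-0.0637,-0.05],"jaw": 1},{"delta_pos": [0.0065,0.032,-0.0045],"delta_rot": [-0.0175,-0.0637,-0.05],"jaw": 1},{"delta_pos": [0.0065,0.032,-0.0045],"delta_rot": [-0.0175,-0.0637,-0.05],"jaw": 1},{"delta_pos": [0.0065,0.032,-0.0045],"delta_rot": [-0.0175,-0.0637,-0.05],"jaw": 1},{"delta_pos": [0.0065,0.032,-0.0045],"delta_rot": [-0.0175,-0.0637,-0.05],"jaw": 1},{"delta_pos": [0.0065,0.032,-0.0045],"delta_rot": [-0.0175,-0.0637,-0.05],"jaw": 1},{"delta_pos": [0.0065,0.032,-0.0045],"delta_rot": [-0.0175,-0.0637,-0.05],"jaw": 1},{"delta_pos": [0,0,0],"delta_rot": [0,0,0],"jaw": 1},{"delta_pos": [0,0,0],"delta_rot": [0,0,0],"jaw": 1}]'

```text
time: 7.02
tool_pos: [0.5825, -0.158, 0.1743]
tcp_rot: [[-0.809, 0.422, 0.409], [0.367, 0.906, -0.209], [-0.459, -0.018, -0.888]]
force: [0.7, -0.5, -2.3]
width: 0.46
grip_force: 61.8
```

```bash
cat > tr.py <<'E'
from h import *
from scipy.spatial.transform import Rotation as R
np.set_printoptions(precision=4,suppress=True)
b=np.radians(-27); c,sn=np.cos(b),np.sin(b)
xt=np.array([c*.75**.5,sn*.75**.5,.5]); yt=np.array([-sn,c,0]); zt=np.cross(xt,yt)
F=np.c_[xt,yt,zt]; G=np.c_[-xt,yt,-zt]; O=np.array([.595,-.1425,.05])
def st():
    s=r.sense(); T=np.array(s['tcp_rot']); p=np.array(s['tool_pos'])
    print('t',s['time'],'rotvec to go',R.from_matrix(G@T.T).as_rotvec(),'TCP in tray mm',1e3*F.T@(p-O),'force tray',F.T@s['force'],'w',s['width']*85,'q7',s['qpos'][6])
E
python3 - <<'E'
from tr import *
from comp import *
import comp
st()
for n in('scene','side','wrist'): snap(n,n[0]+'h')
put('sh',180,70,160,140,2.5,0,0)
put('ih' if 0 else 'sh',0,0,1,1,1,0,0)
E
ls pics
```

```text
t 7.0167 rotvec to go [-0.0039 -0.0501 -0.0351] TCP in tray mm [ 58.6026 -19.4491 109.654 ] force tray [-0.3949 -0.0759 -2.3799] w 39.05858467254506 q7 64.87320890944581
comp.png
crop0.png
scene0.npz
scene0.png
sg.npz
sg.png
sh.npz
sh.png
side0.npz
side0.png
w0.npz
w0.png
w1.npz
w1.png
w2.npz
w2.png
wg.npz
wg.png
wh.npz
wh.png
```

Request:
servo_tool --increments '[{"delta_pos": [0.002,0.006,0],"delta_rot": [-0.0013,-0.0167,-0.0117],"jaw": 1},{"delta_pos": [0.002,0.006,0],"delta_rot": [-0.0013,-0.0167,-0.0117],"jaw": 1},{"delta_pos": [0.002,0.006,0],"delta_rot": [-0.0013,-0.0167,-0.0117],"jaw": 1},{"delta_pos": [0,0,0],"delta_rot": [0,0,0],"jaw": 1},{"delta_pos": [0,0,0],"delta_rot": [0,0,0],"jaw": 1}]'

```text
time: 7.58
tool_pos: [0.5892, -0.1473, 0.1768]
tcp_rot: [[-0.764, 0.464, 0.447], [0.402, 0.886, -0.233], [-0.504, 0.002, -0.864]]
force: [-0.1, 1.0, -2.7]
width: 0.461
grip_force: 61.9
```

```bash
python3 - <<'E'
from tr import *
from comp import *
st()
for n in('scene','side','wrist'): snap(n,n[:2]+'h')
put('sch',195,60,160,140,2.5,0,0)
put('sih',230,110,130,100,2.5,0,350)
put('wrh',200,60,200,240,2,400,0)
cv2.imwrite('pics/comp2.png',C)
E
```

```text
t 7.5833 rotvec to go [0.0003 0.0049 0.0118] TCP in tray mm [ 60.7912  -6.9274 111.3192] force tray [-1.8134  0.8203 -2.1254] w 39.16120063025696 q7 54.751012351880554
```

View pics/comp2.png

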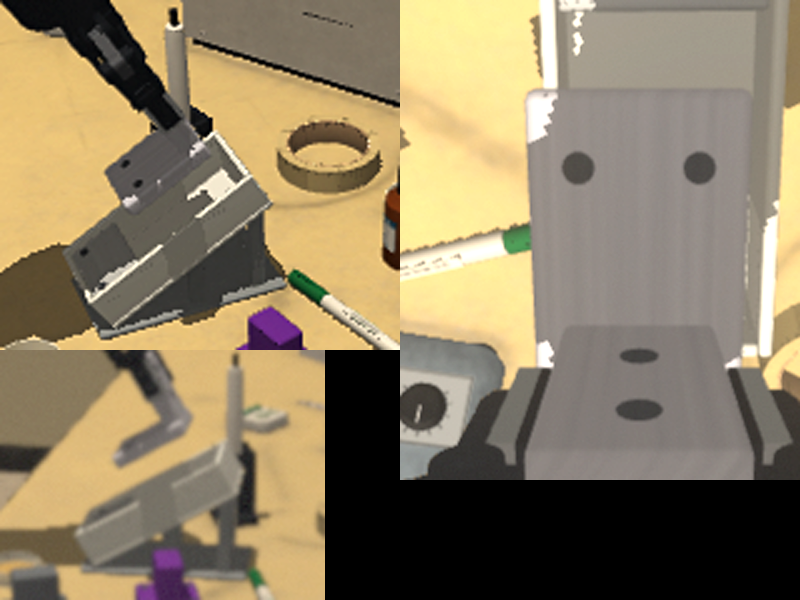

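The bracket is held square and centred: in the wrist view its toe corners are at crop (528,92) and (750,92). The tray's right rim runs (785,0)→(765,350) and its left rim starts at (541,0). Checking the rim projection against my tray model.

```bash
python3 - <<'E'
from tr import *
cr=lambda X:(proj('wrh',X)-[200,60])*2+[400,0]
for y in(-.038,.038):
    print(y,[cr(O+F@[x,y,.034]).round(0).tolist() for x in(-.06,-.03,0,.06,.08)])
print('toe',[cr(np.load('pics/wrh.npz')['c']*0+r.sense()['tool_pos']+F@[-.069,y,-.028]).round(0).tolist() for y in(-.028,.028)])
st()
E
```

```text
-0.038 [[531.0, -96.0], [536.0, 14.0], [541.0, 115.0], [550.0, 295.0], [553.0, 350.0]]
0.038 [[790.0, -99.0], [785.0, 11.0], [780.0, 112.0], [772.0, 293.0], [770.0, 348.0]]
toe [[525.0, 89.0], [754.0, 86.0]]
t 7.7333 rotvec to go [-0.0001  0.0059  0.0119] TCP in tray mm [ 61.1306  -6.4763 111.5178] force tray [-0.8016  0.3133 -1.8593] w 39.073304708343294 q7 54.68738429925668
```

The model agrees within 1–2 mm. Centring, then lowering square to the floor.

Request:
servo_tool --increments '[{"delta_pos": [-0.0017,0.008,-0.003],"delta_rot": [0,0.005,0.012],"jaw": 1},{"delta_pos": [0,0,0],"delta_rot": [0,0,0],"jaw": 1},{"delta_pos": [0.0073,-0.0037,-0.0142],"delta_rot": [0,0,0],"jaw": 1},{"delta_pos": [0.0073,-0.0037,-0.0142],"delta_rot": [0,0,0],"jaw": 1},{"delta_pos": [0.0073,-0.0037,-0.0142],"delta_rot": [0,0,0],"jaw": 1},{"delta_pos": [0.0073,-0.0037,-0.0142],"delta_rot": [0,0,0],"jaw": 1},{"delta_pos": [0,0,0],"delta_rot": [0,0,0],"jaw": 1},{"delta_pos": [0,0,0],"delta_rot": [0,0,0],"jaw": 1}]'

```text
time: 8.4
tool_pos: [0.6102, -0.1513, 0.1258]
tcp_rot: [[-0.774, 0.454, 0.441], [0.391, 0.891, -0.229], [-0.497, -0.005, -0.868]]
force: [-0.2, -0.1, -1.3]
width: 0.457
grip_force: 61.7
```

```bash
python3 -c "
from tr import *
st()"
```

```text
t 8.4 rotvec to go [ 0.0029 -0.0049 -0.0003] TCP in tray mm [53.1009 -0.9587 56.8691] force tray [-0.7609 -0.1473 -1.0077] w 38.87785666834045 q7 25.60296751445669
```

```bash
python3 -c "
from tr import *
s=r.sense();print(s['qpos'],s['joint_velocities']);st()
print(-.012*zt,-.002*zt)"
```

```text
[ -2.1001  21.0392   8.6194 123.5174  45.1426  11.0186  25.603 ] [-3.0888 -1.3685  3.0185  0.1463 -3.4104 -0.1102  1.875 ]
t 8.4 rotvec to go [ 0.0029 -0.0049 -0.0003] TCP in tray mm [53.1009 -0.9587 56.8691] force tray [-0.7609 -0.1473 -1.0077] w 38.87785666834045 q7 25.60296751445669
[ 0.0053 -0.0027 -0.0104] [ 0.0009 -0.0005 -0.0017]
```

Request:
servo_tool --increments '[{"delta_pos": [0.0018,-0.0009,-0.0035],"delta_rot": [0,0,0],"jaw": 1},{"delta_pos": [0.0018,-0.0009,-0.0035],"delta_rot": [0,0,0],"jaw": 1},{"delta_pos": [0.0018,-0.0009,-0.0035],"delta_rot": [0,0,0],"jaw": 1},{"delta_pos": [0,0,0],"delta_rot": [0,0,0],"jaw": 1}]'

```text
time: 8.73
tool_pos: [0.6165, -0.1529, 0.1164]
tcp_rot: [[-0.774, 0.452, 0.443], [0.39, 0.892, -0.229], [-0.499, -0.005, -0.867]]
force: [-0.9, -0.7, -2.1]
width: 0.463
grip_force: 61.7
```

```bash
python3 -c "
from tr import *
s=r.sense();print(s['qpos'],s['joint_velocities']);st()"
```

```text
[  0.9796  22.4684   5.2268 122.9132  53.0774  11.033   18.1206] [-0.4811 -0.5722  0.5163  0.2164 -2.5539  0.1041  2.6925]
t 8.7333 rotvec to go [ 0.0036 -0.003  -0.0017] TCP in tray mm [53.8369  0.513  45.6179] force tray [-1.4812 -1.0489 -1.5272] w 39.328075649888405 q7 18.120580893880085
```

Request:
servo_tool --increments '[{"delta_pos": [0.0009,-0.0006,-0.0017],"delta_rot": [0,0,0],"jaw": 1},{"delta_pos": [-0.0031,0.0016,-0.002],"delta_rot": [0,0,0],"jaw": 1},{"delta_pos": [-0.0031,0.0016,-0.002],"delta_rot": [0,0,0],"jaw": 1},{"delta_pos": [-0.0031,0.0016,-0.002],"delta_rot": [0,0,0],"jaw": 1},{"delta_pos": [-0.0031,0.0016,-0.002],"delta_rot": [0,0,0],"jaw": 1},{"delta_pos": [0,0,0],"delta_rot": [0,0,0],"jaw": 1},{"delta_pos": [0,0,0],"delta_rot": [0,0,0],"jaw": 1}]'

```text
time: 9.32
tool_pos: [0.605, -0.147, 0.1068]
tcp_rot: [[-0.774, 0.452, 0.444], [0.39, 0.892, -0.229], [-0.499, -0.004, -0.866]]
force: [-0.3, 0.3, -2.3]
width: 0.458
grip_force: 61.7
```

```bash
python3 -c "
from tr import *
s=r.sense();print(s['qpos'],s['joint_velocities']);st()"
```

```text
[  2.4791  22.5893   2.7724 124.6794  64.6572  11.0471   6.2199] [ 0.2941  0.0797 -0.0628 -0.7396 -0.0383  0.0154 -0.1618]
t 9.3167 rotvec to go [ 0.0036 -0.0027 -0.0022] TCP in tray mm [37.9028  0.5391 43.7282] force tray [-1.5142  0.1646 -1.8045] w 38.95271725178562 q7 6.219905757301518
```

Request:
servo_tool --increments '[{"delta_pos": [-0.0031,0.0016,-0.002],"delta_rot": [0,0,0],"jaw": 1},{"delta_pos": [-0.0031,0.0016,-0.002],"delta_rot": [0,0,0],"jaw": 1},{"delta_pos": [-0.0031,0.0016,-0.002],"delta_rot": [0,0,0],"jaw": 1},{"delta_pos": [-0.0031,0.0016,-0.002],"delta_rot": [0,0,0],"jaw": 1},{"delta_pos": [-0.0031,0.0016,-0.002],"delta_rot": [0,0,0],"jaw": 1},{"delta_pos": [0,0,0],"delta_rot": [0,0,0],"jaw": 1}]'

```text
time: 9.82
tool_pos: [0.5891, -0.139, 0.0964]
tcp_rot: [[-0.774, 0.452, 0.443], [0.39, 0.892, -0.229], [-0.499, -0.005, -0.867]]
force: [0.0, 0.3, -1.8]
width: 0.461
grip_force: 61.7
```

```bash
python3 -c "
from tr import *
s=r.sense();print(s['qpos'],s['joint_velocities']);st()"
```

```text
[  2.5102  22.5923   1.7185 127.037   76.721   11.0614  -6.6816] [ 0.286   0.0338  0.1213 -0.8359 -2.9732  0.1078  3.7846]
t 9.8167 rotvec to go [ 0.0034 -0.0033 -0.0021] TCP in tray mm [17.2452  0.486  43.568 ] force tray [-1.0107  0.2573 -1.5499] w 39.17014714502583 q7 -6.681554142243438
```

Request:
servo_tool --increments '[{"delta_pos": [-0.0031,0.0016,-0.002],"delta_rot": [0,0,0],"jaw": 1},{"delta_pos": [-0.0031,0.0016,-0.002],"delta_rot": [0,0,0],"jaw": 1},{"delta_pos": [-0.0031,0.0016,-0.002],"delta_rot": [0,0,0],"jaw": 1},{"delta_pos": [-0.0031,0.0016,-0.002],"delta_rot": [0,0,0],"jaw": 1},{"delta_pos": [0,0,0],"delta_rot": [0,0,0],"jaw": 1}]'

```text
time: 10.23
tool_pos: [0.5769, -0.1326, 0.0884]
tcp_rot: [[-0.774, 0.452, 0.443], [0.39, 0.892, -0.229], [-0.499, -0.005, -0.867]]
force: [0.0, -0.1, -1.9]
width: 0.458
grip_force: 61.7
```

```bash
python3 -c "
from tr import *
s=r.sense();print(s['qpos'],s['joint_velocities']);st()"
```

```text
[  1.646   22.6741   1.8545 128.8693  85.9318  11.0854 -16.7467] [ 0.2663 -0.0979 -0.0714 -0.8835 -2.8561  0.1288  3.6454]
t 10.2333 rotvec to go [ 0.0034 -0.0033 -0.0022] TCP in tray mm [ 1.3078  0.5674 43.5534] force tray [-0.8609 -0.0769 -1.6747] w 38.95586435637692 q7 -16.74667728253366
```

Request:
servo_tool --increments '[{"delta_pos": [-0.0016,0.0007,-0.002],"delta_rot": [0,0,0],"jaw": 1},{"delta_pos": [-0.0018,0.001,-0.0013],"delta_rot": [0,0,0],"jaw": 1},{"delta_pos": [-0.0016,0.0008,-0.001],"delta_rot": [0,0,0],"jaw": 1},{"delta_pos": [-0.0012,0.0006,-0.0008],"delta_rot": [0,0,0],"jaw": 1},{"delta_pos": [0,0,0],"delta_rot": [0,0,0],"jaw": 1}]'

```text
time: 10.65
tool_pos: [0.5713, -0.1298, 0.0838]
tcp_rot: [[-0.773, 0.452, 0.444], [0.39, 0.892, -0.229], [-0.5, -0.004, -0.866]]
force: [-1.2, -0.2, 1.5]
width: 0.462
grip_force: 62.3
```

```bash
python3 -c "
from tr import *
st()"
```

```text
t 10.65 rotvec to go [ 0.0037 -0.0021 -0.0018] TCP in tray mm [-6.3868  0.5471 42.7254] force tray [-0.1133 -0.7307  1.8487] w 39.299583806269965 q7 -22.615457220609922
```

Request:
servo_tool --increments '[{"delta_pos": [-0.0008,0.0004,-0.0005],"delta_rot": [0,0,0],"jaw": 1},{"delta_pos": [-0.0008,0.0004,-0.0005],"delta_rot": [0,0,0],"jaw": 1}]'

```text
time: 10.82
tool_pos: [0.5704, -0.1295, 0.0834]
tcp_rot: [[-0.772, 0.453, 0.445], [0.39, 0.891, -0.23], [-0.501, -0.004, -0.865]]
force: [2.1, -1.6, 6.0]
width: 0.461
grip_force: 62.5
```

```bash
python3 -c "
from tr import *
st()"
```

```text
t 10.8167 rotvec to go [ 0.0042 -0.0007 -0.0008] TCP in tray mm [-7.3721  0.3875 42.7872] force tray [ 5.2394 -0.4344  3.9339] w 39.222404408335926 q7 -23.891200425050723
```

Request:
servo_tool --increments '[{"delta_pos": [-0.0008,0.0004,-0.0005],"delta_rot": [0,0,0],"jaw": 1},{"delta_pos": [-0.0005,0.0003,-0.0013],"delta_rot": [0,0,0],"jaw": 1},{"delta_pos": [0,0,0],"delta_rot": [0,0,0],"jaw": 1}]'

```text
time: 11.07
tool_pos: [0.5706, -0.1297, 0.083]
tcp_rot: [[-0.77, 0.454, 0.447], [0.391, 0.891, -0.232], [-0.504, -0.004, -0.864]]
force: [-1.2, -1.6, 11.9]
width: 0.462
grip_force: 63.4
```

```bash
python3 -c "
from tr import *
st()"
```

```text
t 11.0667 rotvec to go [0.0055 0.0024 0.0003] TCP in tray mm [-7.399   0.3386 42.3932] force tray [ 5.6642 -1.9158 10.457 ] w 39.30317036052052 q7 -25.598453953107644
```

Seated against the end wall and floor (5.7 N / 10 N). Releasing and withdrawing.

Request:
servo_tool --increments '[{"delta_pos": [0,0,0],"delta_rot": [0,0,0],"jaw": -0.3},{"delta_pos": [0,0,0],"delta_rot": [0,0,0],"jaw": -0.3},{"delta_pos": [0,0,0],"delta_rot": [0,0,0],"jaw": -0.3},{"delta_pos": [-0.0045,0.0023,0.0087],"delta_rot": [0,0,0],"jaw": -0.3},{"delta_pos": [-0.0045,0.0023,0.0087],"delta_rot": [0,0,0],"jaw": -0.3},{"delta_pos": [-0.0045,0.0023,0.0087],"delta_rot": [0,0,0],"jaw": -0.3},{"delta_pos": [-0.0045,0.0023,0.0087],"delta_rot": [0,0,0],"jaw": -0.3},{"delta_pos": [-0.0045,0.0023,0.0087],"delta_rot": [0,0,0],"jaw": -0.3},{"delta_pos": [-0.0045,0.0023,0.0087],"delta_rot": [0,0,0],"jaw": -0.3},{"delta_pos": [0,0,0],"delta_rot": [0,0,0],"jaw": -0.3}]'

```text
time: 11.9
tool_pos: [0.5407, -0.1139, 0.1336]
tcp_rot: [[-0.773, 0.452, 0.444], [0.39, 0.892, -0.229], [-0.5, -0.004, -0.866]]
force: [-0.2, -1.1, 0.6]
width: 0.65
grip_force: 0.0
```

```bash
python3 -c "
from tr import *
s=r.sense();print(s['qpos'],s['tool_pos']);st()"
```

```text
[  3.8396  14.0111  -3.3683 132.5146  66.2746  14.9751   1.7527] [ 0.5407 -0.1139  0.1336]
t 11.9 rotvec to go [ 0.0031 -0.0021 -0.0021] TCP in tray mm [-11.3849   0.7737 103.0554] force tray [ 0.5929 -1.1205  0.3689] w 55.23607539509834 q7 1.7527160353641889
```

```bash
python3 -c "
from tr import *
T=np.array(r.sense()['tcp_rot']);a=np.radians(-4.5);c,s=np.cos(a),np.sin(a)
D=np.array([[-c,-s,0],[-s,c,0],[0,0,-1.]])
v=R.from_matrix(D@T.T).as_rotvec();print(v,np.linalg.norm(v),v/8)"
```

```text
[0.1458 0.5058 0.3806] 0.6496052439003749 [0.0182 0.0632 0.0476]
```

Request:
servo_tool --increments '[{"delta_pos": [0,0,0.03],"delta_rot": [0,0,0],"jaw": -0.3},{"delta_pos": [0,0,0.03],"delta_rot": [0,0,0],"jaw": -0.3},{"delta_pos": [0,0,0.03],"delta_rot": [0,0,0],"jaw": -0.3},{"delta_pos": [0,0,0.02],"delta_rot": [0,0,0],"jaw": -0.3}]'

```text
time: 12.23
tool_pos: [0.5422, -0.1151, 0.2361]
tcp_rot: [[-0.772, 0.453, 0.445], [0.39, 0.891, -0.231], [-0.501, -0.004, -0.865]]
force: [0.0, -0.8, -1.1]
width: 0.646
grip_force: 0.0
```

Request:
servo_tool --increments '[{"delta_pos": [-0.0114,-0.0163,-0.003],"delta_rot": [0.0146,0.0506,0.0381],"jaw": -0.3},{"delta_pos": [-0.0114,-0.0163,-0.003],"delta_rot": [0.0146,0.0506,0.0381],"jaw": -0.3},{"delta_pos": [-0.0114,-0.0163,-0.003],"delta_rot": [0.0146,0.0506,0.0381],"jaw": -0.3},{"delta_pos": [-0.0114,-0.0163,-0.003],"delta_rot": [0.0146,0.0506,0.0381],"jaw": -0.3},{"delta_pos": [-0.0114,-0.0163,-0.003],"delta_rot": [0.0146,0.0506,0.0381],"jaw": -0.3},{"delta_pos": [-0.0114,-0.0163,-0.003],"delta_rot": [0.0146,0.0506,0.0381],"jaw": -0.3},{"delta_pos": [-0.0114,-0.0163,-0.003],"delta_rot": [0.0146,0.0506,0.0381],"jaw": -0.3},{"delta_pos": [-0.0114,-0.0163,-0.003],"delta_rot": [0.0146,0.0506,0.0381],"jaw": -0.3},{"delta_pos": [-0.0114,-0.0163,-0.003],"delta_rot": [0.0146,0.0506,0.0381],"jaw": -0.3},{"delta_pos": [-0.0114,-0.0163,-0.003],"delta_rot": [0.0146,0.0506,0.0381],"jaw": -0.3}]'

```text
time: 13.07
tool_pos: [0.4322, -0.2718, 0.2047]
tcp_rot: [[-0.995, 0.101, 0.023], [0.1, 0.995, -0.015], [-0.024, -0.012, -1.0]]
force: [0.8, 0.4, -0.6]
width: 0.65
grip_force: 0.0
```

Request:
servo_tool --increments '[{"delta_pos": [0,0,0],"delta_rot": [0,0,0],"jaw": -0.3},{"delta_pos": [0,0,0],"delta_rot": [0,0,0],"jaw": -0.3}]'

```text
time: 13.23
tool_pos: [0.4327, -0.2715, 0.2043]
tcp_rot: [[-0.994, 0.105, 0.025], [0.104, 0.994, -0.015], [-0.026, -0.012, -1.0]]
force: [-0.2, 1.1, -0.4]
width: 0.649
grip_force: 0.0
```

```bash
python3 - <<'E'
from tr import *
from comp import *
s=r.sense();T=np.array(s['tcp_rot']);a=np.radians(-4.5);c,sn=np.cos(a),np.sin(a)
D=np.array([[-c,-sn,0],[-sn,c,0],[0,0,-1.]])
print(R.from_matrix(D@T.T).as_rotvec(),s['tool_pos'],s['qpos'])
for n in('scene','side','wrist'): snap(n,n[:2]+'k')
put('sck',195,100,160,130,2.5,0,0)
put('sik',230,110,130,100,2.5,0,330)
put('wrk',120,0,400,400,1,400,0)
cv2.imwrite('pics/comp3.png',C)
E
```

```text
[0.0146 0.0252 0.026 ] [ 0.4327 -0.2715  0.2043] [ 35.9155  13.6969  -7.8675 112.0721   2.4296  52.7098 110.8596]
```

View pics/comp3.png

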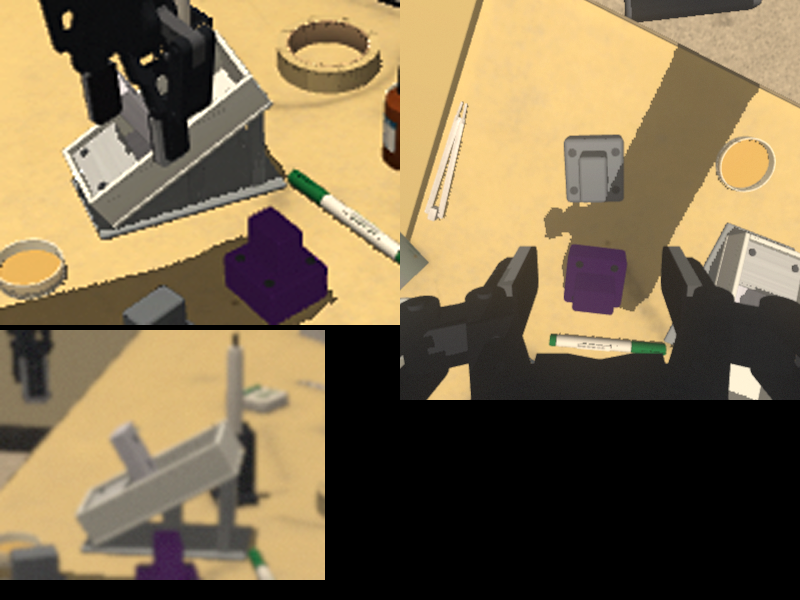

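comp3: the bracket sits in the tray upright against its seat (side crop, upright (130,450)). In the wrist crop, the grey block's base corners are (565,136)…(623,202) and the purple block is at (595,278).

```bash
python3 - <<'E'
from tr import *
for h,pts in [(.034,[(565,136),(622,136),(623,202),(565,202)]),(.07,[(581,152),(607,152),(607,203),(580,203)])]:
    P=np.array([onz('wrk',(x-280,y),h) for x,y in pts]); print(P,P.mean(0))
E
```

```text
[[ 0.3916 -0.2997  0.034 ]
 [ 0.3968 -0.2478  0.034 ]
 [ 0.4599 -0.2519  0.034 ]
 [ 0.4544 -0.308   0.034 ]] [ 0.4257 -0.2769  0.034 ]
[[ 0.4023 -0.2838  0.07  ]
 [ 0.4044 -0.2626  0.07  ]
 [ 0.4481 -0.2667  0.07  ]
 [ 0.4459 -0.2898  0.07  ]] [ 0.4252 -0.2758  0.07  ]
```

Request:
servo_tool --increments '[{"delta_pos": [-0.006,-0.005,0],"delta_rot": [0.0146,0.0252,0.015],"jaw": -0.3},{"delta_pos": [0,0,-0.03],"delta_rot": [0,0,0],"jaw": -0.3},{"delta_pos": [0,0,-0.03],"delta_rot": [0,0,0],"jaw": -0.3},{"delta_pos": [0,0,-0.03],"delta_rot": [0,0,0],"jaw": -0.3},{"delta_pos": [0,0,-0.02],"delta_rot": [0,0,0],"jaw": -0.3},{"delta_pos": [0,0,0],"delta_rot": [0,0,0],"jaw": -0.3}]'

```text
time: 13.88
tool_pos: [0.4247, -0.2722, 0.0919]
tcp_rot: [[-0.996, 0.084, -0.004], [0.084, 0.996, 0.004], [0.004, 0.004, -1.0]]
force: [-0.3, -0.5, -0.3]
width: 0.648
grip_force: 0.0
```

Request:
servo_tool --increments '[{"delta_pos": [0.002,-0.0045,-0.02],"delta_rot": [0,0,0],"jaw": -0.3},{"delta_pos": [0,0,-0.02],"delta_rot": [0,0,0],"jaw": -0.3},{"delta_pos": [0,0,-0.012],"delta_rot": [0,0,0],"jaw": -0.3},{"delta_pos": [0,0,0],"delta_rot": [0,0,0],"jaw": -0.3},{"delta_pos": [0,0,0],"delta_rot": [0,0,0],"jaw": 1},{"delta_pos": [0,0,0],"delta_rot": [0,0,0],"jaw": 1},{"delta_pos": [0,0,0],"delta_rot": [0,0,0],"jaw": 1},{"delta_pos": [0,0,0],"delta_rot": [0,0,0],"jaw": 1},{"delta_pos": [0,0,0],"delta_rot": [0,0,0],"jaw": 1},{"delta_pos": [0,0,0],"delta_rot": [0,0,0],"jaw": 1}]'

```text
time: 14.72
tool_pos: [0.4307, -0.2801, 0.0452]
tcp_rot: [[-0.996, 0.086, 0.005], [0.086, 0.996, -0.001], [-0.005, -0.001, -1.0]]
force: [-0.3, 1.5, 6.1]
width: 0.27
grip_force: 60.1
```

Request:
servo_tool --increments '[{"delta_pos": [0,0,0],"delta_rot": [0,0,0],"jaw": 1},{"delta_pos": [0,0,0.02],"delta_rot": [0,0,0],"jaw": 1},{"delta_pos": [0,0,0.035],"delta_rot": [0,0,0],"jaw": 1},{"delta_pos": [0,0,0.035],"delta_rot": [0,0,0],"jaw": 1},{"delta_pos": [0,0,0.035],"delta_rot": [0,0,0],"jaw": 1},{"delta_pos": [0,0,0.035],"delta_rot": [0,0,0],"jaw": 1},{"delta_pos": [0,0,0.035],"delta_rot": [0,0,0],"jaw": 1},{"delta_pos": [0,0,0],"delta_rot": [0,0,0],"jaw": 1},{"delta_pos": [0,0,0],"delta_rot": [0,0,0],"jaw": 1}]'

```text
time: 15.47
tool_pos: [0.4305, -0.2806, 0.2412]
tcp_rot: [[-0.996, 0.086, 0.007], [0.086, 0.996, -0.003], [-0.007, -0.003, -1.0]]
force: [-1.0, 0.6, -3.4]
width: 0.265
grip_force: 59.6
```

```bash
python3 - <<'E'
from tr import *
s=r.sense();st();p=np.array(s['tool_pos']);print(p,s['qpos'])
snap('wrist','wl')
for x,z in[(.044,.130),(.044,.05)]:print(O+F@[x,0,z],O+F@[x,0,z]-p)
# check of bracket upright: expected top corners in the side view
E
```

```text
t 15.4667 rotvec to go [-0.1406 -0.5006 -0.3757] TCP in tray mm [  22.9812 -197.7267  207.4852] force tray [-2.678   0.0574 -2.3419] w 22.491671023761473 q7 113.36136940429759
[ 0.4305 -0.2806  0.2412] [ 37.0613  12.3553  -7.9489 108.4045   1.9488  58.9566 113.3614]
[ 0.571  -0.1303  0.1846] [ 0.1405  0.1503 -0.0566]
[ 0.6067 -0.1484  0.1153] [ 0.1761  0.1322 -0.1259]
```

Request:
servo_tool --increments '[{"delta_pos": [0.0134,0.0154,0],"delta_rot": [-0.014,-0.05,-0.0376],"jaw": 1},{"delta_pos": [0.0134,0.0154,0],"delta_rot": [-0.014,-0.05,-0.0376],"jaw": 1},{"delta_pos": [0.0134,0.0154,0],"delta_rot": [-0.014,-0.05,-0.0376],"jaw": 1},{"delta_pos": [0.0134,0.0154,0],"delta_rot": [-0.014,-0.05,-0.0376],"jaw": 1},{"delta_pos": [0.0134,0.0154,0],"delta_rot": [-0.014,-0.05,-0.0376],"jaw": 1},{"delta_pos": [0.0134,0.0154,0],"delta_rot": [-0.014,-0.05,-0.0376],"jaw": 1},{"delta_pos": [0.0134,0.0154,0],"delta_rot": [-0.014,-0.05,-0.0376],"jaw": 1},{"delta_pos": [0.0134,0.0154,0],"delta_rot": [-0.014,-0.05,-0.0376],"jaw": 1},{"delta_pos": [0.0134,0.0154,0],"delta_rot": [-0.014,-0.05,-0.0376],"jaw": 1},{"delta_pos": [0.0134,0.0154,0],"delta_rot": [-0.014,-0.05,-0.0376],"jaw": 1}]'

```text
time: 16.35
tool_pos: [0.5572, -0.1298, 0.2356]
tcp_rot: [[-0.788, 0.444, 0.427], [0.389, 0.896, -0.214], [-0.478, -0.003, -0.878]]
force: [-0.4, -1.3, -2.3]
width: 0.268
grip_force: 59.5
```

Request:
servo_tool --increments '[{"delta_pos": [0,0,0],"delta_rot": [0,0,0],"jaw": 1},{"delta_pos": [0,0,0],"delta_rot": [0,0,0],"jaw": 1}]'

```text
time: 16.52
tool_pos: [0.5569, -0.1299, 0.2355]
tcp_rot: [[-0.791, 0.439, 0.425], [0.384, 0.898, -0.213], [-0.475, -0.005, -0.88]]
force: [-1.2, -0.4, -3.5]
width: 0.267
grip_force: 59.6
```

```bash
python3 - <<'E'
from tr import *
s=r.sense();st();p=np.array(s['tool_pos']);print(p,s['qpos'])
for x,z in[(.044,.13),(.044,.05)]:print(O+F@[x,0,z]-p)
E
```

```text
t 16.5167 rotvec to go [-0.0081 -0.0277 -0.0162] TCP in tray mm [ 58.3848  -6.0743 180.5108] force tray [-2.4843 -0.8797 -2.5633] w 22.722008949777607 q7 45.674799428327276
[ 0.5569 -0.1299  0.2355] [ 15.4813   5.3083 -12.2943 124.1622  27.1874  26.7794  45.6748]
[ 0.0142 -0.0004 -0.0509]
[ 0.0498 -0.0186 -0.1202]
```

Request:
servo_tool --increments '[{"delta_pos": [0.0047,0,-0.017],"delta_rot": [-0.0027,-0.0092,-0.0054],"jaw": 1},{"delta_pos": [0.0047,0,-0.017],"delta_rot": [-0.0027,-0.0092,-0.0054],"jaw": 1},{"delta_pos": [0.0047,0,-0.017],"delta_rot": [-0.0027,-0.0092,-0.0054],"jaw": 1},{"delta_pos": [0,0,0],"delta_rot": [0,0,0],"jaw": 1},{"delta_pos": [0,0,0],"delta_rot": [0,0,0],"jaw": 1}]'

```text
time: 16.93
tool_pos: [0.571, -0.1326, 0.1854]
tcp_rot: [[-0.77, 0.458, 0.445], [0.396, 0.889, -0.23], [-0.501, -0.001, -0.866]]
force: [0.3, 0.2, -1.7]
width: 0.27
grip_force: 59.4
```

```bash
python3 - <<'E'
from tr import *
from comp import *
s=r.sense();st();p=np.array(s['tool_pos']);print(p,s['qpos'])
for x,z in[(.044,.13),(.044,.05)]:print(O+F@[x,0,z]-p)
for n in('scene','side','wrist'): snap(n,n[:2]+'m')
put('scm',195,60,160,140,2.5,0,0)
put('sim',230,100,130,100,2.5,0,350)
put('wrm',120,0,400,400,1,400,0)
cv2.imwrite('pics/comp4.png',C)
cr=lambda f,X,o,k,q:((proj(f,X)-o)*k+q).round(0).tolist()
print('side: upright top',[cr('sim',O+F@[x,y,.08],[230,100],2.5,[0,350]) for x,y in((-.016,-.02),(.002,-.02),(.002,.02))])
print('wrist base lowface', [cr('wrm',p+F@[-.004-.031,y,-.011],[120,0],1,[400,0]) for y in(-.028,.028)])
print('wrist uprt high face top',[cr('wrm',O+F@[.002,y,.08],[120,0],1,[400,0]) for y in(-.02,.02)])
E
```

```text
t 16.9333 rotvec to go [0.0009 0.0005 0.0045] TCP in tray mm [ 45.2481  -2.0652 130.2166] force tray [-0.6967  0.2865 -1.5335] w 22.949660287994213 q7 27.784321213607463
[ 0.571  -0.1326  0.1854] [ 10.465   11.0793  -7.9011 126.4174  43.1167  19.7746  27.7843]
[ 0.0001  0.0023 -0.0008]
[ 0.0357 -0.0159 -0.0701]
side: upright top [[110.0, 487.0], [125.0, 478.0], [132.0, 466.0]]
wrist base lowface [[538.0, 174.0], [658.0, 173.0]]
wrist uprt high face top [[567.0, 146.0], [637.0, 146.0]]
```

View pics/comp4.png

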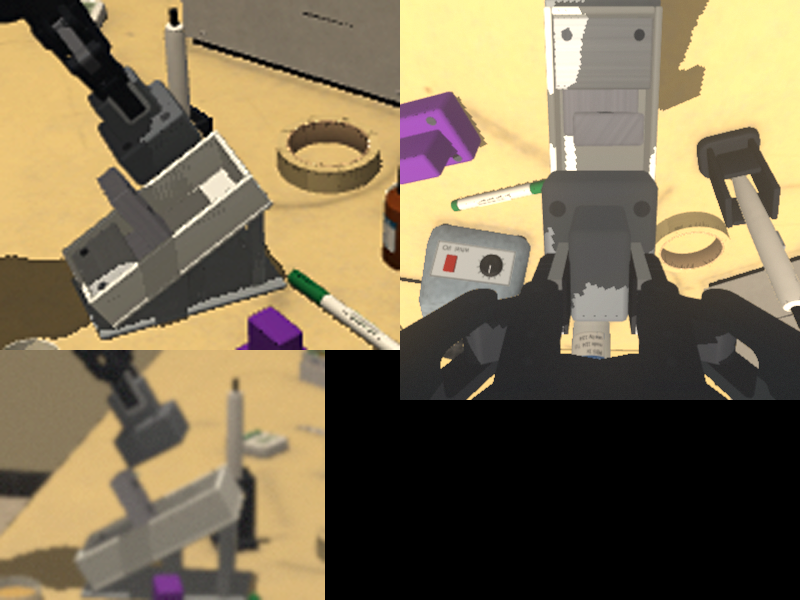

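The bracket upright is where it should be: its top edge is at row 146, as predicted. The block is centred over the gap. Lowering.

Request:
servo_tool --increments '[{"delta_pos": [0.0045,-0.0019,-0.0088],"delta_rot": [0,0,0],"jaw": 1},{"delta_pos": [0.0045,-0.0019,-0.0088],"delta_rot": [0,0,0.004],"jaw": 1},{"delta_pos": [0.0045,-0.0019,-0.0088],"delta_rot": [0,0,0],"jaw": 1},{"delta_pos": [0.0045,-0.0019,-0.0088],"delta_rot": [0,0,0],"jaw": 1},{"delta_pos": [0,0,0],"delta_rot": [0,0,0],"jaw": 1},{"delta_pos": [0,0,0],"delta_rot": [0,0,0],"jaw": 1}]'

```text
time: 17.58
tool_pos: [0.5911, -0.1395, 0.1529]
tcp_rot: [[-0.768, 0.454, 0.451], [0.393, 0.891, -0.228], [-0.505, 0.002, -0.863]]
force: [-0.4, 0.6, -2.4]
width: 0.268
grip_force: 59.5
```

```bash
python3 - <<'E'
from tr import *
st();print(r.sense()['qpos']);p=np.array(r.sense()['tool_pos']);print(O+F@[.044,0,.056]-p)
E
```

```text
t 17.5833 rotvec to go [0.0007 0.0064 0.0003] TCP in tray mm [47.2322  0.9077 91.5226] force tray [-1.7462  0.4071 -1.7608] w 22.82007926707177 q7 19.573579175389472
[  7.3222  16.2048  -3.6148 125.5066  51.6534  15.6938  19.5736]
[ 0.0129 -0.0076 -0.0324]
```

Request:
servo_tool --increments '[{"delta_pos": [0.0032,-0.0019,-0.0081],"delta_rot": [0,0.003,0],"jaw": 1},{"delta_pos": [0.0032,-0.0019,-0.0081],"delta_rot": [0,0.003,0],"jaw": 1},{"delta_pos": [0.0032,-0.0019,-0.0081],"delta_rot": [0,0,0],"jaw": 1},{"delta_pos": [0.0032,-0.0019,-0.0081],"delta_rot": [0,0,0],"jaw": 1},{"delta_pos": [0,0,0],"delta_rot": [0,0,0],"jaw": 1},{"delta_pos": [0,0,0],"delta_rot": [0,0,0],"jaw": 1}]'

```text
time: 18.08
tool_pos: [0.6038, -0.1468, 0.1205]
tcp_rot: [[-0.771, 0.454, 0.446], [0.393, 0.891, -0.228], [-0.501, -0.0, -0.866]]
force: [0.1, 0.2, -2.5]
width: 0.27
grip_force: 59.6
```

```bash
python3 - <<'E'
from tr import *
st();print(r.sense()['qpos']);p=np.array(r.sense()['tool_pos']);print(O+F@[.044,0,.047]-p)
E
```

```text
t 18.0833 rotvec to go [ 0.0006  0.0006 -0.    ] TCP in tray mm [43.758   0.2031 56.1904] force tray [-1.2852  0.2319 -2.1218] w 22.908770478744962 q7 11.338836124230285
[  4.9127  20.8973   0.0237 124.548   59.9368  12.558   11.3388]
[ 0.0042 -0.0024 -0.0078]
```

Request:
servo_tool --increments '[{"delta_pos": [0.0014,-0.0008,-0.0026],"delta_rot": [0,0,0],"jaw": 1},{"delta_pos": [0.0014,-0.0008,-0.0026],"delta_rot": [0,0,0],"jaw": 1},{"delta_pos": [0.0007,-0.0004,-0.0013],"delta_rot": [0,0,0],"jaw": 1},{"delta_pos": [0.0007,-0.0004,-0.0013],"delta_rot": [0,0,0],"jaw": 1},{"delta_pos": [0,0,0],"delta_rot": [0,0,0],"jaw": 1}]'

```text
time: 18.5
tool_pos: [0.6079, -0.1492, 0.1119]
tcp_rot: [[-0.772, 0.454, 0.445], [0.393, 0.891, -0.227], [-0.5, -0.0, -0.866]]
force: [0.1, -0.5, -2.6]
width: 0.27
grip_force: 59.6
```

```bash
python3 - <<'E'
from tr import *
st()
E
```

```text
t 18.5 rotvec to go [ 0.0004 -0.      0.0001] TCP in tray mm [43.5759 -0.1066 46.3534] force tray [-1.0265 -0.3522 -2.4667] w 22.927329343053398 q7 7.961926340216973
```

Request:
servo_tool --increments '[{"delta_pos": [0.0007,-0.0004,-0.0013],"delta_rot": [0,0,0],"jaw": 1},{"delta_pos": [0.0007,-0.0004,-0.0013],"delta_rot": [0,0,0],"jaw": 1},{"delta_pos": [0,0,0],"delta_rot": [0,0,0],"jaw": 1}]'

```text
time: 18.75
tool_pos: [0.6084, -0.1493, 0.111]
tcp_rot: [[-0.771, 0.454, 0.446], [0.392, 0.891, -0.228], [-0.501, -0.001, -0.865]]
force: [-20.0, 7.8, 23.3]
width: 0.265
grip_force: 64.1
```

```bash
python3 - <<'E'
from tr import *
st()
E
```

```text
t 18.75 rotvec to go [ 0.0014  0.001  -0.0002] TCP in tray mm [43.4695  0.042  45.3262] force tray [-6.8278 -2.1547 30.7967] w 22.566448037779196 q7 6.77160683762502
```

Request:
servo_tool --increments '[{"delta_pos": [-0.0004,0.0002,0.0008],"delta_rot": [0,0,0],"jaw": 1},{"delta_pos": [0,0,0],"delta_rot": [0,0,0],"jaw": 0},{"delta_pos": [0,0,0],"delta_rot": [0,0,0],"jaw": 0},{"delta_pos": [0,0,0],"delta_rot": [0,0,0],"jaw": 0},{"delta_pos": [-0.0045,0.0023,0.0087],"delta_rot": [0,0,0],"jaw": 0},{"delta_pos": [-0.0045,0.0023,0.0087],"delta_rot": [0,0,0],"jaw": 0},{"delta_pos": [-0.0045,0.0023,0.0087],"delta_rot": [0,0,0],"jaw": 0},{"delta_pos": [-0.0045,0.0023,0.0087],"delta_rot": [0,0,0],"jaw": 0},{"delta_pos": [-0.0045,0.0023,0.0087],"delta_rot": [0,0,0],"jaw": 0},{"delta_pos": [-0.0045,0.0023,0.0087],"delta_rot": [0,0,0],"jaw": 0}]'

```text
time: 19.58
tool_pos: [0.582, -0.136, 0.1628]
tcp_rot: [[-0.771, 0.454, 0.446], [0.393, 0.891, -0.227], [-0.5, -0.0, -0.866]]
force: [0.0, -0.4, -0.7]
width: 0.496
grip_force: 0.0
```

Request:
servo_tool --increments '[{"delta_pos": [0,0,0.03],"delta_rot": [0,0,0],"jaw": 0},{"delta_pos": [0,0,0.03],"delta_rot": [0,0,0],"jaw": 0},{"delta_pos": [-0.01,0,0.03],"delta_rot": [0.01,0.03,0],"jaw": 0},{"delta_pos": [-0.01,0,0.03],"delta_rot": [0.01,0.03,0],"jaw": 0},{"delta_pos": [-0.02,0,0.03],"delta_rot": [0.01,0.03,0],"jaw": 0},{"delta_pos": [-0.02,0,0.03],"delta_rot": [0.01,0.03,0],"jaw": 0},{"delta_pos": [0,0,0],"delta_rot": [0,0,0],"jaw": 0},{"delta_pos": [0,0,0],"delta_rot": [0,0,0],"jaw": 0}]'

```text
time: 20.25
tool_pos: [0.523, -0.1368, 0.3456]
tcp_rot: [[-0.822, 0.454, 0.343], [0.411, 0.891, -0.194], [-0.393, -0.018, -0.919]]
force: [-0.6, -0.2, -0.7]
width: 0.5
grip_force: 0.0
```

```bash
python3 - <<'E'
from tr import *
from comp import *
st()
for n in('scene','side','wrist'): snap(n,n[:2]+'z')
put('scz',195,90,120,110,3,0,0)
put('siz',230,100,130,100,2.75,0,325)
put('wrz',220,0,200,240,2,400,0)
cv2.imwrite('pics/comp5.png',C)
cr=lambda f,X,o,k,q:((proj(f,X)-o)*k+q).round(0).tolist()
for n,xs,h in(('uprt',(-.016,.002),.08),('grip',(.020,.060),.07),('base',(.009,.071),.034)):
    print(n,[[cr('wrz',O+F@[x,y,h],[220,0],2,[400,0]) for y in(-.02,.02)] for x in xs],[cr('siz',O+F@[x,-.02,h],[230,100],2.75,[0,325]) for x in xs],[cr('scz',O+F@[x,-.02,h],[195,90],3,[0,0]) for x in xs])
E
```

```text
t 20.25 rotvec to go [-0.0379 -0.1144  0.0016] TCP in tray mm [ 90.0349 -27.6465 289.3707] force tray [-0.7792 -0.446  -0.3569] w 42.47492970264113 q7 64.0021025593352
uprt [[[624.0, 197.0], [702.0, 198.0]], [[623.0, 233.0], [701.0, 234.0]]] [[120.0, 475.0], [138.0, 466.0]] [[138.0, 154.0], [159.0, 137.0]]
grip [[[622.0, 270.0], [697.0, 270.0]], [[621.0, 345.0], [695.0, 345.0]]] [[161.0, 467.0], [200.0, 446.0]] [[190.0, 129.0], [238.0, 90.0]]
base [[[621.0, 254.0], [690.0, 254.0]], [[620.0, 359.0], [687.0, 360.0]]] [[171.0, 506.0], [231.0, 476.0]] [[206.0, 171.0], [279.0, 113.0]]
```

View pics/comp5.png

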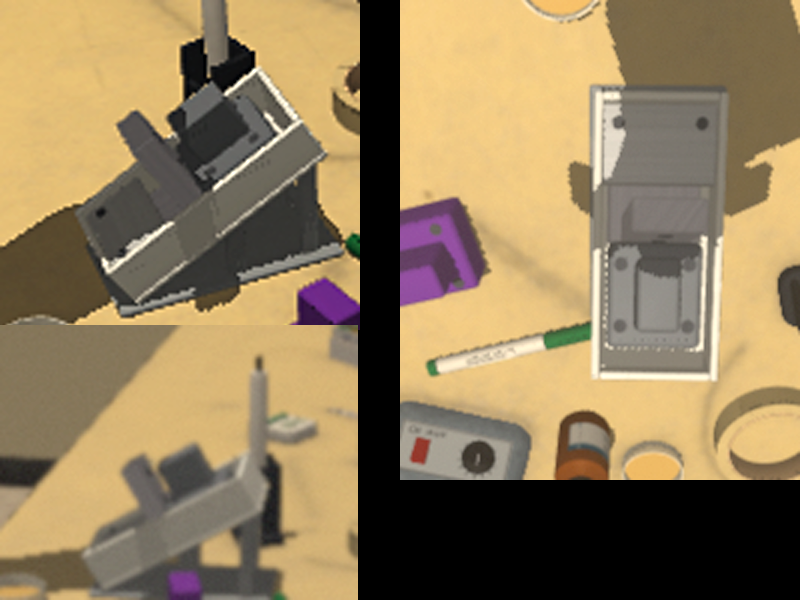

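comp5: both parts sit flat. The upright's top is at rows 195–233, as predicted for the toe at the end wall. The block's base (rows 242–348) has settled down-slope against the upright, and the bystanders in view have not been disturbed. Handing in.

```bash
python3 -c "
from station import r
print(r.sign_off())"
```

```text
the job is handed in; nothing more can be done
None
```

I packed the bracket first, with its toe under the cover and against the low end wall, then set the block flat behind its upright with the narrow part up. The block slid about 7 mm down the slope to rest against the upright; I handed in at about 20 s and the judge's result was not shown.

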